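# Seat the slide carrier on the scanning stage's locating pins

## Robot

A 6-joint arm with a two-finger parallel gripper is mounted at the origin on the work surface. World frame = base frame: x ahead of the robot, y to its left, z up, the work surface at z = 0. Lengths are in m, angles in degrees, forces in N, time in s.
With the tool pointing down it reaches from about 0.4 to 0.825 m from the base axis. Payload 7 kg.
Tool frame: the origin (TCP) lies midway between the tips of the shut fingers; the grasp point (between the pads) lies 19 mm behind it (ctrl.hold_point_z is the distance from the TCP to the grasp point, in m); z points along the fingers, y is the line along which they close (so a half turn about z gives the same grasp; the last joint's range is limited). The gripper opens to 88 mm and grips with 3 to 60 N. Pads are 19 mm wide; open, the fingers measure 130 mm over their backs; the gripper's body (78 mm by 193 mm) begins 47 mm behind the grasp point.
Start: joints at [90.132, 20.546, 0.682, 0, -70.136, -16.507], TCP at [0.19, 0.648, 0.227] pointing down, gripper open.
Joint ranges: [-176.03, 176.03], [-82.01, 121.73], [-58.28, 71.71], [-173.87, 95.51], [-174.79, -0.11], [-173.66, 173.66]. Speed limits (degrees/s): [136.94, 136.94, 172.46, 180, 180, 180].

## Interface

Orientations are given as [roll, pitch, yaw] about the fixed x, y, z axes, in that order (R = Rz(yaw) Ry(pitch) Rx(roll)).
In Python, from plant import ctrl gives the robot as it stands.
- The arm moves only by the tool apply_moves, never from a script. Its argument "deltas" is a list of rows, each an object with "fingers": the finger opening in mm, from 0 to 87.6; "delta_pos": the shift along the tool's x, y, z in mm, a list of three; "angular": the turn, a rotation vector about the tool's x, y, z in degrees, a list of three. A call has 1 to 10 rows; each row is the pose to reach, as a shift and turn from the pose commanded when the call began, along the tool's axes at that moment; what a row does not reach only later rows make up. A row lasts 1/10 s, in which the tool goes at most 50 mm and 8.59 degrees, less where a joint would pass 70% of its speed; a pose out of reach is approached as far as the arm can. A call with a gripper value outside its range is refused whole. The fingers move at their own pace and stop on an object; the grip force is fixed at half the most. Time passes only in rows, so rows that repeat a pose let the fingers close. It gives the time, the measured TCP pose, the force, the opening and the grip force at its end, in the units of the state.
- ctrl.get_obs(): the state, without advancing time (a new reading comes with each control period).
- ctrl.snapshot(name): name is "side" or "top" or "wrist"; returns the picture (400x640x3 uint8, red, green, blue); there is no depth.
- ctrl.camera_params(name): a dict with "fx", "fy", "cx", "cy" (pixels), "cam_to_world" (4x4, takes a point from camera to world coordinates); the wrist camera has in their place "mount" (4x4, takes a point from camera to tool coordinates, whose origin is the TCP and whose axes are the flange's). Camera axes: x right, y up, looking along -z (the intrinsics and any distortion apply to the point x, -y, -z); pixel columns grow to the right and rows downward; lengths in m; the calibration is good to about 2 mm. A picture is of the moment at which its call begins: read the wrist's pose just before it. camera_params takes no time and is no camera call.
- ctrl.close_job(): hands the job in; it is judged then, once.
The state is a dict: "clock": time; "joint_pos": joint angles; "qvel": joint speeds; "tau": joint torques, N m; "tool_pos": TCP position; "orientation": TCP orientation; "force": force on the tool from outside, world axes, zero at the start; "moment": the same for the moment, N m; "opening": finger opening in m; "gripper_force": force on a finger pad.
Only numpy, scipy, OpenCV 4.12 (cv2) and the standard library are available. Lean on these libraries where they do the work, as an engineer would, in place of code of your own. Each camera call takes 0.05 s, during which the arm holds its last target. There are 200 camera calls.

## Task

The four-slide carrier plate has been set down out of place and is perched on top of the two locating pins of the microscope's scanning stage. Nudge it gently with your fingers across the bed until its two holes drop over the pins and it lies flat on the bed, then leave it there with your hand clear. Only push it: do not lift it, do not touch the glass slides, and leave the things standing around the stage where they are.

Things in the scene. Friction and masses are not known exactly. Their poses are not given: they have to be found in the camera images.
- bed (a point): centre of the flat top face, 74 mm above the bench, of the scanning stage's black bed plate, 190 (x) by 260 (y) mm, on a white light base 300 by 300 mm, fixed but perhaps turned on the bench. x points to the far side (two dark motors stick out there, lower than the bed), y left, z up. Only the two pins rise above the bed; a white window 80 by 118 mm lies flush in its middle.
- pin_left (a point): foot of the left steel locating pin, on the bed's top face, 34 mm towards +x and 75 mm towards +y from the bed's centre. The pin is 8 mm across and stands 7 mm above the bed; its upper 4 mm taper to 3 mm across at the tip. Same axes as the bed.
- pin_right (a point): foot of the right locating pin, the same kind, 34 mm towards +x and 75 mm towards -y from the bed's centre.
- carrier: loose aluminium plate 100 (x) by 180 (y) by 8 mm, about 0.25 kg, with plain upright edges. Origin: centre of its underside; x to the far side, y left, z up. Seated, origin and axes match the bed's. It starts 14 to 20 mm too far to the bed's +x, up to 11 mm off in y, turned up to 0.1 rad, lying on both pin tips and its near long edge; the far edge is raised about 10 mm.
- hole_left (a point): centre, at the underside, of the carrier's round through hole, 10 mm across, 34 mm towards the carrier's +x and 75 mm towards its +y: it belongs over the left pin.
- hole_right (a point): centre, at the underside, of the carrier's slotted through hole, 10 mm (x) by 14 mm (y), 34 mm towards the carrier's +x and 75 mm towards its -y: it belongs over the right pin.
- near_edge (a point): middle of the carrier's near long edge, at the underside (50 mm towards the carrier's -x from its origin); it rests on the bed all along, at the start too
- far_edge (a point): middle of the carrier's far long edge, at the underside (50 mm towards the carrier's +x from its origin); about 10 mm above the bed at the start, on the bed once seated
- slides: the four glass slides, 75 by 25.5 mm each, side by side in the carrier's pockets, 2.5 mm below its top face, taking up its middle 114 mm along y. Origin and axes as the carrier's. Not to be touched; the carrier's solid ends (more than 57 mm from its middle along y) and its outer edges may be.
- reagent: bystander: amber glass bottle with black cap, 48 mm across, 85 mm tall, standing on the bench to the left of the stage; origin at the centre of its foot
- oil: bystander: small white dropper bottle with a black tip, 28 mm across, 68 mm tall, on the bench to the left of the stage; origin at the centre of its foot
- mailer: bystander: closed grey and white slide mailer box 84 by 36 by 32 mm lying on the bench to the right of the stage; origin at the centre of its underside
- dish: bystander: closed round dish with a green filling, 64 mm across, 12 mm high, on the bench to the right of the stage; origin at the centre of its underside
Not all that is in view belongs to the job. Of the things like the carrier, leave any that is purple; of the rest the larger one is meant.

How it is judged (in metres and radians):
At the end, for the whole second after the job is handed in: both holes are over their pins (round hole within 2.5 mm, slot within 3.5 mm of the pin's centre), the carrier lies flat on the bed (both holes' lower rims within 1.5 mm of it, tilt under 0.02 rad) and is at rest (horizontal distance between hole_left and pin_left below 0.0025 m and horizontal distance between hole_right and pin_right below 0.0035 m and z of each of hole_left, hole_right in the frame of bed below 0.0015 m and angle between the z axis of carrier and the z axis of bed, either way round below 0.02 rad and linear speed of carrier below 0.01 m/s); the robot touches nothing.
It fails at once if the carrier is lifted: both its long edges come more than 4 mm off the bed, or its centre rises more than 12 mm above it (z of each of near_edge, far_edge in the frame of bed above 0.004 m or z of carrier in the frame of bed above 0.012 m).
It fails at once if the glass slides are touched (contact force between any of the fingers, the arm and slides above 0.5 N).
It fails at once if the carrier is forced: pushed or pressed with more than 35 N (contact force between the fingers and carrier above 35 N).
It fails at once if a bystander is moved more than 15 mm (distance of any of reagent, oil, mailer, dish from where it was at the start of the episode above 0.015 m).
It also fails if it takes over 48 s, if anything falls off the work surface, if the arm or the gripper's body presses on something with over 40 N, if the wrist force passes 120 N, or if a joint passes its speed limit or range.

## Working session

There is one attempt and no reset: what is moved stays moved. The work goes in short steps, Python scripts to look and compute and a tool call to move; the robot and the scene stay as the last step left them, time stands still between calls to the robot, and variables do not carry over. Pictures are saved under pics/ and viewed, at most 10 in all, crops included, and the job is handed in when it is done.

Besides the shell and the picture viewer there is one more tool, called after "Call:" as name(argument=value, ...) on one line, values as JSON. apply_moves: Moves the arm, as the interface text tells. Its arguments: {"type":"object","properties":{"deltas":{"type":"array"}},"required":["deltas"]}

```bash
mkdir -p pics; ls; python3 - <<'E'
from plant import ctrl
import cv2,numpy as np
np.set_printoptions(precision=4,suppress=True)
for n in("top","side"):
    cv2.imwrite(f"pics/{n}0.png",ctrl.snapshot(n)[:,:,::-1]); print(n,ctrl.camera_params(n))
print(ctrl.camera_params("wrist")); print(ctrl.get_obs())
E
```

```text
pics
top {'fx': 374.19498712339805, 'fy': 374.19498712339805, 'cx': 317.75230219935344, 'cy': 199.70133527510833, 'cam_to_world': array([[ 0.0032,  0.988 , -0.1544,  0.3431],
       [-0.9999,  0.0053,  0.0129,  0.0669],
       [ 0.0136,  0.1544,  0.9879,  0.9145],
       [ 0.    ,  0.    ,  0.    ,  1.    ]])}
side {'fx': 372.3432052749554, 'fy': 372.3432052749554, 'cx': 313.0700342561748, 'cy': 198.18960209317163, 'cam_to_world': array([[ 0.8614,  0.2294, -0.4531,  0.0729],
       [-0.5073,  0.4324, -0.7455, -0.6404],
       [ 0.0249,  0.872 ,  0.4889,  0.518 ],
       [ 0.    ,  0.    ,  0.    ,  1.    ]])}
{'fx': 277.10753216525563, 'fy': 277.10753216525563, 'cx': 319.9344807514936, 'cy': 196.42341494516018, 'mount': array([[-0.0004,  0.9575,  0.2885,  0.0785],
       [ 1.    ,  0.0003,  0.0002,  0.0007],
       [ 0.0001,  0.2885, -0.9575, -0.1591],
       [ 0.    ,  0.    ,  0.    ,  1.    ]])}
{'clock': 0.1, 'joint_pos': array([ 90.1331,  20.5874,   0.6379,  -0.0193, -70.1353, -16.5061]), 'qvel': array([ 0.1393, -0.0343,  0.1139,  0.0375,  0.0761,  0.0425]), 'tau': array([ -0.0013, -58.4165,  29.3752,   7.0155,   0.0102,  -0.0001]), 'tool_pos': array([0.1902, 0.6472, 0.2257]), 'orientation': array([179.9136,  -0.0067, -16.3795]), 'force': array([-0.509 ,  0.5566, -0.0142]), 'moment': array([-0.0521, -0.0256, -0.0022]), 'gripper_force': 0.0, 'opening': 0.08778007746124689}
```

View pics/top0.png

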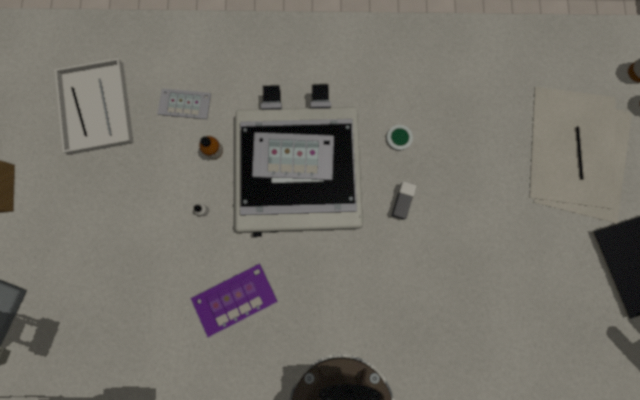

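View pics/side0.png

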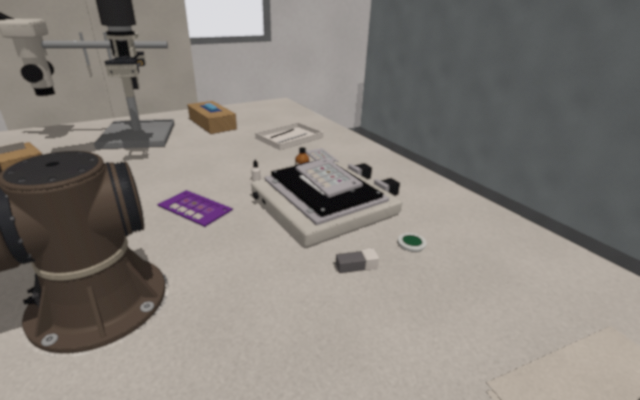

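The top view shows three plate-like things: the grey plate on the stage (292,156), a smaller grey plate on the bench (185,103) and a purple plate (234,298). I choose the one on the stage, because it is the largest one that isn't purple and it sits on the pins. I'll check that in a close crop.

```bash
cat > h.py <<'E'
import numpy as np,cv2
from plant import ctrl
from scipy.spatial.transform import Rotation as R
np.set_printoptions(precision=4,suppress=True)
def T_of(o):
    T=np.eye(4);T[:3,:3]=R.from_euler('xyz',o['orientation'],degrees=True).as_matrix();T[:3,3]=o['tool_pos'];return T
def ray(c,u,v,z,M):
    d=M[:3,:3]@np.array([(u-c['cx'])/c['fx'],-(v-c['cy'])/c['fy'],-1]);return M[:3,3]+d*(z-M[2,3])/d[2]
def proj(c,P,M):
    q=(np.asarray(P)-M[:3,3])@M[:3,:3];return np.c_[c['cx']-c['fx']*q[:,0]/q[:,2],c['cy']+c['fy']*q[:,1]/q[:,2]]
E
python3 - <<'E'
from h import *
im=cv2.imread('pics/top0.png')
cv2.imwrite('pics/top0c.png',cv2.resize(im[95:245,225:370],None,fx=4,fy=4,interpolation=cv2.INTER_CUBIC))
c=ctrl.camera_params('top');M=c['cam_to_world']
for n,u,v,z in [('bedc guess',297,165,.074),('reagent',209,146,.04),('oil',200,210,.03),('mailer',403,200,.02),('dish',400,137,.01)]: print(n,ray(c,u,v,z,M))
E
```

```text
bedc guess [0.5552 0.104  0.074 ]
reagent [0.6094 0.318  0.04  ]
oil [0.4552 0.3346 0.03  ]
mailer [ 0.4833 -0.1517  0.02  ]
dish [ 0.6456 -0.1517  0.01  ]
```

View pics/top0c.png

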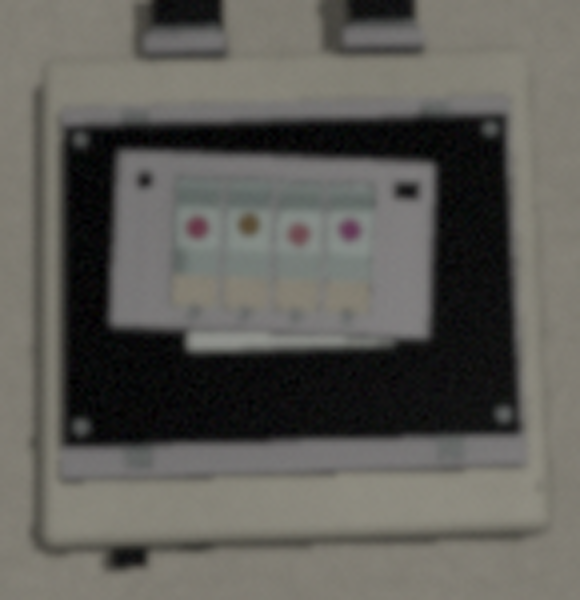

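The crop confirms it: grey carrier with a round hole upper left (145,180), a slot upper right (405,190) and four slides, on the black bed. Bed screws are at (80,140), (490,129), (503,415) and (81,428) in the crop. The near corners of the white window are at about (187,352) and (395,346).

```bash
python3 - <<'E'
from h import *
c=ctrl.camera_params('top');M=c['cam_to_world']
g=lambda p,z:ray(c,225+p[0]/4-.4,95+p[1]/4-.4,z,M)
S=[g(p,.074) for p in[(80,140),(490,129),(503,415),(81,428)]]
W=[g(p,.074) for p in[(187,352),(395,346)]]
K=[g(p,z) for p,z in[((117,150),.092),((436,162),.092),((430,340),.082),((108,328),.082)]]
yaw=lambda l,r:np.degrees(np.arctan2(l[0]-r[0],-(l[1]-r[1]))+0) 
def y(l,r): d=l-r; return np.degrees(np.arctan2(-d[0],d[1]))
print('screws',np.mean(S,0),y(S[0],S[1]),y(S[3],S[2]),[np.linalg.norm(S[i]-S[i-1]) for i in range(4)])
ps=y(*W);print('win',W,ps,np.linalg.norm(W[0]-W[1]))
print('car',np.mean(K,0),y(K[0],K[1]),y(K[3],K[2]),[np.linalg.norm(K[i]-K[i-1]) for i in range(4)])
o=ctrl.get_obs();T=T_of(o)
b=np.mean(S,0);psi=(y(S[0],S[1])+y(S[3],S[2]))/2
d=np.array([b[0]+.01,b[1],.2])-T[:3,3];print('delta tool mm',T[:3,:3].T@d*1000)
Tt=R.from_euler('xyz',[180,0,psi],degrees=True)
print('rotvec',(R.from_matrix(T[:3,:3]).inv()*Tt).as_rotvec(degrees=True))
E
```

```text
screws [0.5586 0.1044 0.074 ] 2.068406558111385 2.0935922496205515 [np.float64(0.17016679832729054), np.float64(0.23991797453947356), np.float64(0.17006162210194065), np.float64(0.23958610850652182)]
win [array([0.5135, 0.1622, 0.074 ]), array([0.5177, 0.0432, 0.074 ])] 2.031555799914713 0.11898342120492778
car [0.5735 0.1132 0.087 ] -1.791944390083233 -1.827623588049519 [np.float64(0.10225725087939393), np.float64(0.18234612850870463), np.float64(0.10236952694218036), np.float64(0.18279324054083107)]
delta tool mm [516.1535 413.9535  26.3873]
rotvec [  0.0867   0.0073 -18.4605]
```

Call:
apply_moves(deltas=[{"fingers":87.6,"delta_pos":[38,30,2],"angular":[0,0,-1.5]},{"fingers":87.6,"delta_pos":[76,60,4],"angular":[0,0,-3]},{"fingers":87.6,"delta_pos":[114,90,6],"angular":[0,0,-4.5]},{"fingers":87.6,"delta_pos":[152,121,8],"angular":[0,0,-6]},{"fingers":87.6,"delta_pos":[190,152,10],"angular":[0,0,-7.5]},{"fingers":87.6,"delta_pos":[228,183,12],"angular":[0,0,-9]},{"fingers":87.6,"delta_pos":[266,214,14],"angular":[0,0,-10.5]},{"fingers":87.6,"delta_pos":[304,244,16],"angular":[0,0,-12]},{"fingers":87.6,"delta_pos":[342,274,18],"angular":[0,0,-13.5]},{"fingers":87.6,"delta_pos":[380,305,20],"angular":[0,0,-15]}])

```text
clock: 1.1
tool_pos: [0.4695, 0.2461, 0.2064]
orientation: [-180.0, 0.0, -1.3]
force: [0.9, 0.4, 0.1]
opening: 0.0879
gripper_force: 0.0
```

Call:
apply_moves(deltas=[{"fingers":87.6,"delta_pos":[36,25,2],"angular":[0,0,-1]},{"fingers":87.6,"delta_pos":[72,50,4],"angular":[0,0,-2]},{"fingers":87.6,"delta_pos":[106,76,6],"angular":[0,0,-3.5]},{"fingers":87.6,"delta_pos":[130,98,6],"angular":[0,0,-3.5]},{"fingers":87.6,"delta_pos":[130,98,6],"angular":[0,0,-3.5]},{"fingers":87.6,"delta_pos":[130,98,6],"angular":[0,0,-3.5]}])

```text
clock: 1.7
tool_pos: [0.5965, 0.1458, 0.1997]
orientation: [180.0, 0.1, 2.0]
force: [-0.3, 0.3, -0.5]
opening: 0.0877
gripper_force: 0.0
```

```bash
python3 - <<'E'
from h import *
o=ctrl.get_obs();im=ctrl.snapshot('wrist')[:,:,::-1]
import pickle;pickle.dump((o,im),open('w1.pkl','wb'))
cv2.imwrite('pics/w1.png',im);print(o['clock'],o['tool_pos'],o['orientation'],o['force'])
E
```

```text
1.7 [0.5965 0.1458 0.1997] [179.9687   0.0852   2.008 ] [-0.2997  0.287  -0.4699]
```

View pics/w1.png

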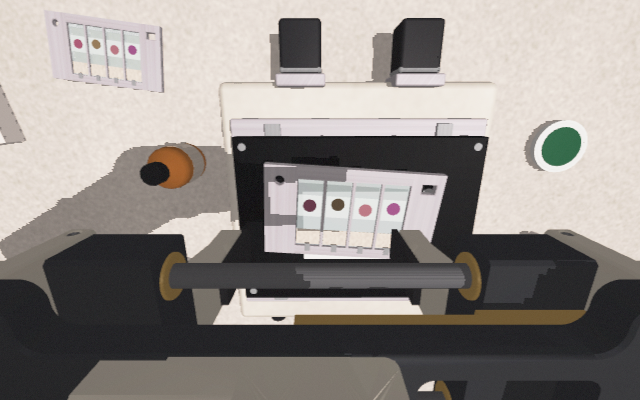

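The wrist view shows the far screws at (241,147) and (478,147), the carrier's far corners at (265,163) and (446,175), the round hole at (280,180) and the slot at (428,189). I'll enlarge it.

```bash
python3 - <<'E'
import cv2
im=cv2.imread('pics/w1.png')
cv2.imwrite('pics/w1c.png',cv2.resize(im[110:260,228:492],None,fx=3,fy=3,interpolation=cv2.INTER_CUBIC))
E
```

```text
(no output)
```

View pics/w1c.png

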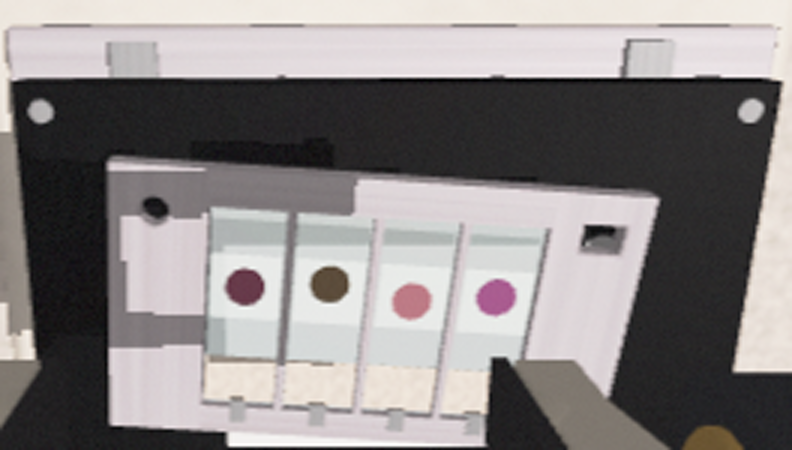

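```bash
cat > fit.py <<'E'
from h import *
from scipy.optimize import least_squares
def Tz(x,y,a,z=.074):
    T=np.eye(4);T[:3,:3]=R.from_euler('z',a).as_matrix();T[:3,3]=[x,y,z];return T
def car(q,P,tilted=True):  # carrier points in bed frame
    t=np.arcsin(7/(84-max(q[0],0)*1000)) if tilted else 0
    P=np.asarray(P,float)+[.05,0,0]; P=R.from_euler('y',-t).apply(P)-[.05*1,0,0]
    return R.from_euler('z',q[2]).apply(P)+[q[0],q[1],0]
def fit(c,M,bedP,bedU,cP,cU,tilted=True,bed=None):
    if bed is None:
        r=least_squares(lambda p:(proj(c,(Tz(*p)[:3,:3]@np.array(bedP).T).T+Tz(*p)[:3,3],M)-bedU).ravel(),[.5586,.1044,.036]);bed=r.x;print('bed res',r.fun)
    B=Tz(*bed)
    r=least_squares(lambda q:(proj(c,car(q,cP,tilted)@B[:3,:3].T+B[:3,3],M)-cU).ravel(),[.015,.008,-.07])
    print('bed',bed,np.degrees(bed[2]),'car(mm,deg)',r.x[:2]*1000,np.degrees(r.x[2]),'\nres',r.fun);return bed,r.x
E
python3 - <<'E'
from fit import *
import pickle
o,im=pickle.load(open('w1.pkl','rb'))
c=ctrl.camera_params('wrist');M=T_of(o)@c['mount']
f=lambda L:np.array(L)/3.+[228-.33,110-.33]
bU=f([(40,111),(751,111)]);bP=[(.085,.12,0),(.085,-.12,0)]
cU=f([(109,163),(657,197),(110,425),(155,208),(604,239)])
cP=[(.05,.09,.008),(.05,-.09,.008),(-.05,.09,.008),(.034,.075,.008),(.034,-.075,.008)]
fit(c,M,bP,bU,cP,cU)
c=ctrl.camera_params('top');M=c['cam_to_world']
f=lambda L:np.array(L)/4.+[225-.4,95-.4]
fit(c,M,[(.085,.12,0),(.085,-.12,0),(-.085,-.12,0),(-.085,.12,0)],f([(80,140),(490,129),(503,415),(81,428)]),cP+[(-.05,-.09,.008)],f([(117,150),(436,162),(108,328),(145,180),(405,190),(430,340)]))
E
```

```text
bed res [ 0.6353 -0.0517 -0.6359 -0.1037]
bed [0.5582 0.1034 0.0348] 1.9939795977079473 car(mm,deg) [16.4989  8.2663] -3.7535058956376486 
res [-0.3633 -0.4994  0.61    0.0184  0.528  -0.7425 -0.3396  1.0437 -0.3816
  0.2024]
bed res [-0.0332  0.0248  0.003   0.0234  0.1062 -0.005  -0.076  -0.045 ]
bed [0.5586 0.1044 0.0361] 2.0686185788351037 car(mm,deg) [16.2761  8.206 ] -3.904727487010301 
res [ 0.4161  0.4158 -0.5699  0.4364  0.6705 -0.5123 -0.3214  0.1031  0.3794
  0.113  -0.5821 -0.5466]
```

Call:
apply_moves(deltas=[{"fingers":87.6,"delta_pos":[30,20,0],"angular":[0,0,0]},{"fingers":87.6,"delta_pos":[50,35,0],"angular":[0,0,0]},{"fingers":87.6,"delta_pos":[50,35,10],"angular":[0,0,0]},{"fingers":87.6,"delta_pos":[50,35,40],"angular":[0,0,0]},{"fingers":87.6,"delta_pos":[50,35,75],"angular":[0,0,0]},{"fingers":87.6,"delta_pos":[50,35,105],"angular":[0,0,0]},{"fingers":87.6,"delta_pos":[50,35,118],"angular":[0,0,0]},{"fingers":87.6,"delta_pos":[50,35,121],"angular":[0,0,0]},{"fingers":87.6,"delta_pos":[50,35,121],"angular":[0,0,0]}])

```text
clock: 2.65
tool_pos: [0.648, 0.1144, 0.0803]
orientation: [180.0, -0.0, 2.2]
force: [0.4, -0.9, -0.4]
opening: 0.0875
gripper_force: 0.0
```

```bash
cat > st.py <<'E'
from h import *
o=ctrl.get_obs();p=o['tool_pos'][:2]-[.5583,.1037];a=np.radians(2.03)
print(o['clock'],'bed xy mm',1000*np.array([p[0]*np.cos(a)+p[1]*np.sin(a),-p[0]*np.sin(a)+p[1]*np.cos(a)]),'z',o['tool_pos'][2]*1000-74,o['orientation'],o['force'])
E
python3 st.py
```

```text
2.65 bed xy mm [89.9788  7.4744] z 6.301438332605656 [179.9997  -0.0395   2.1866] [ 0.3582 -0.8721 -0.3866]
```

Call:
apply_moves(deltas=[{"fingers":87.6,"delta_pos":[-2,0,2],"angular":[0,0,0]},{"fingers":87.6,"delta_pos":[-5,0,2],"angular":[0,0,0]},{"fingers":87.6,"delta_pos":[-7,0,2],"angular":[0,0,0]},{"fingers":87.6,"delta_pos":[-9,0,2],"angular":[0,0,0]},{"fingers":87.6,"delta_pos":[-11,0,2],"angular":[0,0,0]},{"fingers":87.6,"delta_pos":[-12.5,0,2],"angular":[0,0,0]},{"fingers":87.6,"delta_pos":[-14,0,2],"angular":[0,0,0]},{"fingers":87.6,"delta_pos":[-15.5,0,2],"angular":[0,0,0]},{"fingers":87.6,"delta_pos":[-17,0,2],"angular":[0,0,0]},{"fingers":87.6,"delta_pos":[-17,0,2],"angular":[0,0,0]}])

```text
clock: 3.65
tool_pos: [0.6305, 0.1129, 0.0775]
orientation: [180.0, 0.0, 2.1]
force: [0.6, -0.0, 0.9]
opening: 0.0878
gripper_force: 0.3
```

```bash
python3 st.py; python3 - <<'E'
from h import *
im=ctrl.snapshot('top')[:,:,::-1];w=ctrl.snapshot('wrist')[:,:,::-1]
a=cv2.resize(im[95:245,225:370],None,fx=2.5,fy=2.5,interpolation=cv2.INTER_CUBIC)
cv2.imwrite('pics/c2.png',np.hstack([a,cv2.resize(w[100:400,100:530],(int(430*375/300)-130,375))]))
E
```

```text
3.65 bed xy mm [72.438   6.6546] z 3.4605334753938024 [179.9917   0.0254   2.1251] [ 0.5585 -0.0022  0.9295]
```

View pics/c2.png

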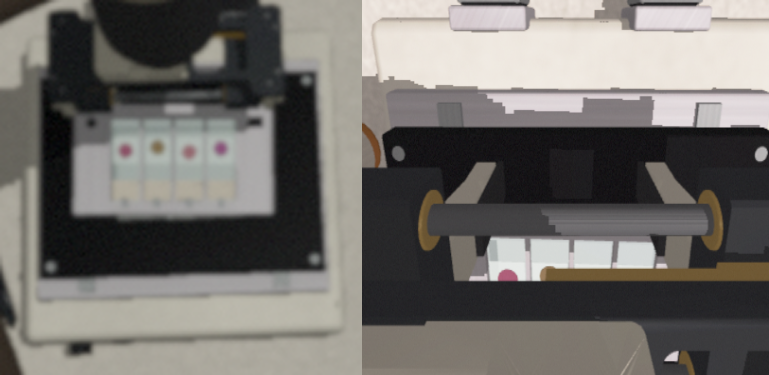

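The top view (left half) shows the carrier's near corners at (73,216) and (274,214), the round hole at (91,122) and the slot at (255,121). It has turned most of the way. I'll fit its pose.

```bash
python3 - <<'E'
from fit import *
c=ctrl.camera_params('top');M=c['cam_to_world']
f=lambda L:np.array(L)/2.5+[225-.3,95-.3]
fit(c,M,0,0,[(-.05,.09,.008),(-.05,-.09,.008),(.034,.075,.008),(.034,-.075,.008)],f([(73,216),(274,214),(91,122),(255,121)]),bed=[.5586,.1044,.0361])
E
```

```text
bed [0.5586, 0.1044, 0.0361] 2.068377640422272 car(mm,deg) [9.8408 5.6866] -1.2044461091776675 
res [ 0.5075 -0.4342 -0.4829 -0.3336 -0.1059  0.4319  0.077   0.3505]
```

Call:
apply_moves(deltas=[{"fingers":87.6,"delta_pos":[-1,0,0],"angular":[0,0,0]},{"fingers":87.6,"delta_pos":[-2,0,0],"angular":[0,0,0]},{"fingers":87.6,"delta_pos":[-3,0,0],"angular":[0,0,0]},{"fingers":87.6,"delta_pos":[-3,0,0],"angular":[0,0,0]},{"fingers":87.6,"delta_pos":[0,0,0],"angular":[0,0,0]},{"fingers":87.6,"delta_pos":[8,0,0],"angular":[0,0,0]},{"fingers":87.6,"delta_pos":[14,0,-40],"angular":[0,0,0]},{"fingers":60,"delta_pos":[14,0,-85],"angular":[0,0,0]},{"fingers":30,"delta_pos":[-30,-30,-110],"angular":[0,0,0]},{"fingers":0,"delta_pos":[-70,-60,-120],"angular":[0,0,0]}])

```text
clock: 4.75
tool_pos: [0.5675, 0.1653, 0.1975]
orientation: [-179.9, -0.2, 2.0]
force: [0.0, 1.3, -0.1]
opening: 0.0694
gripper_force: 0.0
```

Call:
apply_moves(deltas=[{"fingers":0,"delta_pos":[0,-45,0],"angular":[0,0,0]},{"fingers":0,"delta_pos":[0,-70,0],"angular":[0,0,0]},{"fingers":0,"delta_pos":[0,-70,0],"angular":[0,0,0]},{"fingers":0,"delta_pos":[0,-70,0],"angular":[0,0,0]}])

```text
clock: 5.15
tool_pos: [0.5638, 0.2356, 0.1952]
orientation: [180.0, 0.0, 2.2]
force: [-1.2, -0.5, -0.3]
opening: 0.0367
gripper_force: 0.0
```

```bash
python3 st.py; python3 - <<'E'
from h import *
import pickle
o=ctrl.get_obs();im=ctrl.snapshot('top')[:,:,::-1];w=ctrl.snapshot('wrist')[:,:,::-1]
pickle.dump((o,w),open('w3.pkl','wb'))
a=cv2.resize(im[110:225,235:365],None,fx=3,fy=3,interpolation=cv2.INTER_CUBIC)
b=cv2.resize(w[20:220,300:500],None,fx=2,fy=2)
cv2.imwrite('pics/c3.png',np.hstack([np.pad(a,((0,55),(0,0),(0,0))),b]))
E
```

```text
5.15 bed xy mm [ 10.1616 131.583 ] z 121.19591979306645 [179.9809   0.0222   2.1961] [-1.1872 -0.4927 -0.2659]
```

View pics/c3.png

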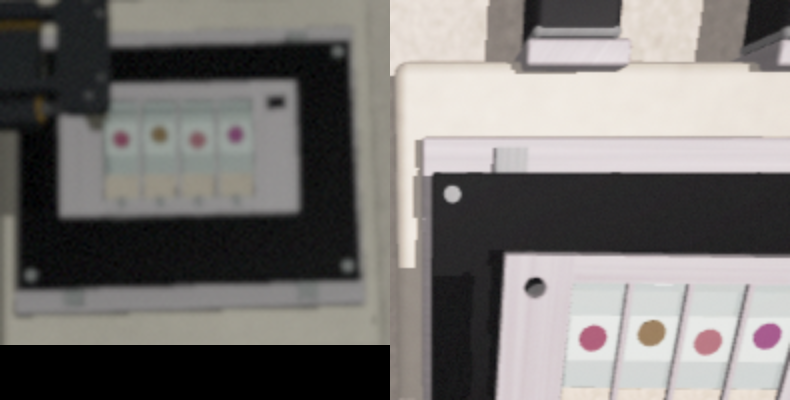

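The top view (left half) shows near corners at (59,217) and (299,212), the slot at (276,102) and the far right corner at (297,81). In the wrist view (right half) the screw is at (452,194), the far-left corner at (505,255) and the round hole at (535,287).

```bash
python3 - <<'E'
from fit import *
import pickle
c=ctrl.camera_params('top');M=c['cam_to_world']
f=lambda L:np.array(L)/3+[235-.33,110-.33]
fit(c,M,0,0,[(-.05,.09,.008),(-.05,-.09,.008),(.034,-.075,.008),(.05,-.09,.008)],f([(59,217),(299,212),(276,102),(297,81)]),bed=[.5586,.1044,.0361])
o,w=pickle.load(open('w3.pkl','rb'))
c=ctrl.camera_params('wrist');M=T_of(o)@c['mount']
print(proj(c,(Tz(.5583,.1037,.0354)@np.array([[.085,.12,0,1],[.085,-.12,0,1]]).T).T[:,:3],M))
f=lambda L:(np.array(L)-[390,0])/2+[300-.25,20-.25]
print(f([(452,194)]))
s=f([(452,194)])-proj(c,(Tz(.5583,.1037,.0354)@np.array([[.085,.12,0,1]]).T).T[:,:3],M)
fit(c,M,0,0,[(.05,.09,.008),(.034,.075,.008),(.05,-.018,.008)],f([(505,255),(535,287),(790,257)])-s,bed=[.5583,.1037,.0354])
E
```

```text
bed [0.5586, 0.1044, 0.0361] 2.068377640422272 car(mm,deg) [8.1694 5.3361] -0.6121568026787519 
res [ 0.4596 -0.2265 -0.1156 -0.066   0.1281  0.1652 -0.4786  0.1405]
[[331.2874 116.5644]
 [577.9267 117.2143]]
[[330.75 116.75]]
bed [0.5583, 0.1037, 0.0354] 2.0282705947631143 car(mm,deg) [10.3076 -3.8411] 0.5446264210120704 
res [  9.3467  -0.5309   8.9928  -0.1057 -18.1242  -2.3453]
```

```bash
python3 - <<'E'
from fit import *
import pickle
o,w=pickle.load(open('w3.pkl','rb'))
c=ctrl.camera_params('wrist');M=T_of(o)@c['mount']
f=lambda L:(np.array(L)-[390,0])/2+[300-.25,20-.25]
s=f([(452,194)])-proj(c,(Tz(.5583,.1037,.0354)@np.array([[.085,.12,0,1]]).T).T[:,:3],M)
fit(c,M,0,0,[(.05,.09,.008),(.034,.075,.008)],f([(505,255),(535,287)])-s,bed=[.5583,.1037,.0354])
E
```

```text
bed [0.5583, 0.1037, 0.0354] 2.0282705947631143 car(mm,deg) [11.3938  4.234 ] 1.4861228281137326 
res [-0.0686 -0.0734  0.0701  0.0779]
```

Call:
apply_moves(deltas=[{"fingers":0,"delta_pos":[-5,0,40],"angular":[0,0,0]},{"fingers":0,"delta_pos":[-5,0,80],"angular":[0,0,0]},{"fingers":0,"delta_pos":[-5,0,108],"angular":[0,0,0]},{"fingers":0,"delta_pos":[-5,0,115],"angular":[0,0,0]},{"fingers":0,"delta_pos":[-5,0,116],"angular":[0,0,0]},{"fingers":0,"delta_pos":[-5,4,116],"angular":[0,0,0]},{"fingers":0,"delta_pos":[-5,8,116],"angular":[0,0,0]},{"fingers":0,"delta_pos":[-5,11,116],"angular":[0,0,0]},{"fingers":0,"delta_pos":[-5,13,116],"angular":[0,0,0]},{"fingers":0,"delta_pos":[-5,13,116],"angular":[0,0,0]}])

```text
clock: 6.25
tool_pos: [0.5594, 0.2217, 0.08]
orientation: [-180.0, -0.0, 2.1]
force: [-0.1, -0.8, -0.5]
opening: 0.0005
gripper_force: 0.0
```

```bash
python3 st.py; python3 - <<'E'
from h import *
print(ctrl.get_obs()['opening'])
im=ctrl.snapshot('side')[:,:,::-1]
im2=ctrl.snapshot('top')[:,:,::-1]
a=cv2.resize(im[110:230,240:400],None,fx=2.5,fy=2.5,interpolation=cv2.INTER_CUBIC)
b=cv2.resize(im2[110:230,235:365],None,fx=2.5,fy=2.5,interpolation=cv2.INTER_CUBIC)
cv2.imwrite('pics/c4.png',np.hstack([a,b]))
E
```

```text
6.25 bed xy mm [  5.2927 117.8563] z 5.977836857570367 [-179.9664   -0.0443    2.1091] [-0.1181 -0.7628 -0.5263]
0.0004537769345318513
```

View pics/c4.png

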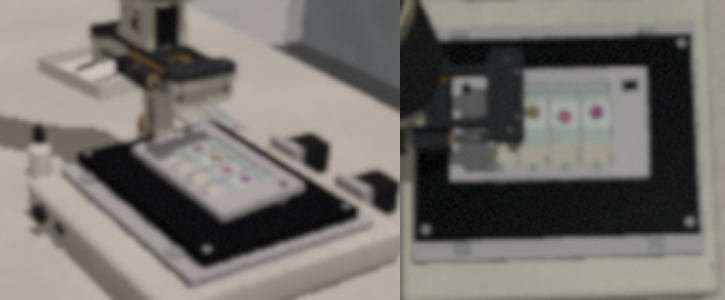

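No contact yet: the right-end corners are at (648,67) and (650,179) and the slot is at (630,86), all unchanged. I'll track the edges with code from here on, which saves views.

```bash
cat > trk.py <<'E'
import sys
from fit import *
def track(q,sides='rnlf',tilted=True,bed=(.5586,.1044,.0361)):
    im=cv2.GaussianBlur(cv2.cvtColor(ctrl.snapshot('top'),cv2.COLOR_RGB2GRAY),(3,3),0).astype(np.float32)
    c=ctrl.camera_params('top');M=c['cam_to_world'];B=Tz(*bed);q=np.array(q,float)
    E=[]
    for s in sides:
        if s=='r':E+=[((x,-.09,.008),(0,-1,0)) for x in np.linspace(-.04,.04,17)]
        if s=='l':E+=[((x,.09,0),(0,1,0)) for x in np.linspace(-.04,.04,17)]
        if s=='n':E+=[((-.05,y,0),(-1,0,0)) for y in np.r_[-.085:-.066:5j,.066:.085:5j]]
        if s=='m':E+=[((-.05,y,0),(-1,0,0)) for y in np.r_[-.085:-.066:5j]]
        if s=='f':E+=[((.05,y,.008),(1,0,0)) for y in np.linspace(-.085,.085,21)]
        if s=='g':E+=[((.05,y,.008),(1,0,0)) for y in np.linspace(-.085,-.03,12)]
    P=np.array([e[0] for e in E]);N=np.array([e[1] for e in E],float);S=np.linspace(-.007,.007,57)
    for it in range(6):
        d=[];ok=[]
        for p,n in zip(P,N):
            uv=proj(c,car(q,p+S[:,None]*n,tilted)@B[:3,:3].T+B[:3,3],M).astype(np.float32)
            g=-np.gradient(cv2.remap(im,uv[None,:,0],uv[None,:,1],cv2.INTER_LINEAR)[0])
            k=g.argmax();w=np.clip(g[max(k-6,0):k+7],0,None);d.append((S[max(k-6,0):k+7]*w).sum()/w.sum());ok.append(g[k]>1.2)
        d=np.array(d);ok=np.array(ok)
        J=np.c_[N[:,0],N[:,1],N[:,1]*P[:,0]-N[:,0]*P[:,1]]
        r=least_squares(lambda v:(J@v-d)[ok]*1000,[0,0,0],loss='soft_l1',f_scale=.5).x
        a=q[2];q+=[r[0]*np.cos(a)-r[1]*np.sin(a),r[0]*np.sin(a)+r[1]*np.cos(a),r[2]]
    hl=car(q,[(.034,.075,0),(.034,-.075,0)],False)-[(.034,.075,0),(.034,-.075,0)]
    print('q',q[:2]*1000,np.degrees(q[2]),'rms',np.sqrt(np.mean(((d-J@r)[ok])**2))*1000,ok.sum(),len(ok),'hole err',hl[:,:2].round(4).tolist());return q
if __name__=='__main__': track([float(sys.argv[1])/1000,float(sys.argv[2])/1000,np.radians(float(sys.argv[3]))],sys.argv[4],len(sys.argv)<6)
E
for s in rnf rm rg rmg;do python3 trk.py 8.2 5.3 -.6 $s;done
```

```text
q [8.7926 4.759 ] 0.49129060268709085 rms 1.5732825328588276 45 48 hole err [[0.0081, 0.005], [0.0094, 0.0051]]
q [9.0005 4.6393] -0.28958830156180637 rms 0.5317459552639117 22 22 hole err [[0.0094, 0.0045], [0.0086, 0.0045]]
q [9.8775 4.396 ] 0.07544528981648885 rms 0.8415606016208168 29 29 hole err [[0.0098, 0.0044], [0.01, 0.0044]]
q [9.1212 4.4811] 0.34988860014932216 rms 0.853899515609994 34 34 hole err [[0.0087, 0.0047], [0.0096, 0.0047]]
```

Call:
apply_moves(deltas=[{"fingers":0,"delta_pos":[0,1,1],"angular":[0,0,0]},{"fingers":0,"delta_pos":[0,2.5,1],"angular":[0,0,0]},{"fingers":0,"delta_pos":[0,4,1],"angular":[0,0,0]},{"fingers":0,"delta_pos":[0,5,1],"angular":[0,0,0]},{"fingers":0,"delta_pos":[0,5,1],"angular":[0,0,0]}])

```text
clock: 7.05
tool_pos: [0.5594, 0.2167, 0.0784]
orientation: [180.0, 0.0, 2.1]
force: [-0.1, 0.2, 0.6]
opening: 0.0002
gripper_force: 0.0
```

```bash
python3 st.py;for s in rnf rm rg rmg;do python3 trk.py 8.2 5.3 -.6 $s;done
```

```text
7.05 bed xy mm [  5.1059 112.8676] z 4.375538934025926 [179.9986   0.0004   2.1173] [-0.0541  0.182   0.5823]
q [8.8586 4.4137] 0.6523774718150283 rms 1.9711982840155264 44 48 hole err [[0.008, 0.0048], [0.0097, 0.0048]]
q [9.6076 4.5736] -0.9784821465319122 rms 0.5909706619403448 22 22 hole err [[0.0109, 0.004], [0.0083, 0.004]]
q [8.9875 4.7469] 0.6827585143423631 rms 0.7435699247884816 29 29 hole err [[0.0081, 0.0051], [0.0099, 0.0052]]
q [9.3548 4.5259] -0.11662545626817655 rms 0.8634853230233495 34 34 hole err [[0.0095, 0.0045], [0.0092, 0.0045]]
```

Call:
apply_moves(deltas=[{"fingers":0,"delta_pos":[0,1.5,0],"angular":[0,0,0]},{"fingers":0,"delta_pos":[0,3,0],"angular":[0,0,0]},{"fingers":0,"delta_pos":[0,4,0],"angular":[0,0,0]},{"fingers":0,"delta_pos":[0,4,0],"angular":[0,0,0]}])

```text
clock: 7.65
tool_pos: [0.5596, 0.2129, 0.0784]
orientation: [-180.0, -0.0, 2.1]
force: [0.1, 0.5, 0.4]
opening: 0.0007
gripper_force: 0.6
```

```bash
python3 st.py;for s in rm rmg;do python3 trk.py 9 4.5 0 $s;done
```

```text
7.65 bed xy mm [  5.1663 109.037 ] z 4.408059366561645 [-179.9901   -0.0094    2.1206] [0.1414 0.5122 0.4462]
q [10.0382  1.5725] -1.0743724238248336 rms 0.5850192501561023 22 22 hole err [[0.0114, 0.0009], [0.0086, 0.0009]]
q [10.3276  1.4918] -0.9995344367731768 rms 1.118042255912775 34 34 hole err [[0.0116, 0.0009], [0.009, 0.0009]]
```

Call:
apply_moves(deltas=[{"fingers":0,"delta_pos":[0,1.5,0],"angular":[0,0,0]},{"fingers":0,"delta_pos":[0,3,0],"angular":[0,0,0]},{"fingers":0,"delta_pos":[0,3,0],"angular":[0,0,0]}])

```text
clock: 8.05
tool_pos: [0.5597, 0.2097, 0.0784]
orientation: [180.0, -0.0, 2.1]
force: [-0.3, 0.6, 1.0]
opening: 0.0007
gripper_force: 0.5
```

```bash
python3 st.py;for s in rm rmg;do python3 trk.py 9 4 0 $s;done
```

```text
8.05 bed xy mm [  5.1207 105.8601] z 4.383961541768684 [179.9977  -0.0005   2.1191] [-0.3074  0.5796  0.9863]
q [ 8.5485 -1.8952] -0.12541556289408076 rms 0.7254970886452939 22 22 hole err [[0.0087, -0.002], [0.0084, -0.002]]
q [ 9.8448 -1.6606] -0.10107521733431012 rms 0.9944689609137612 34 34 hole err [[0.01, -0.0017], [0.0097, -0.0017]]
```

Call:
apply_moves(deltas=[{"fingers":0,"delta_pos":[0,-8,0],"angular":[0,0,0]},{"fingers":0,"delta_pos":[0,-12,-30],"angular":[0,0,0]},{"fingers":0,"delta_pos":[0,-12,-75],"angular":[0,0,0]},{"fingers":0,"delta_pos":[-30,20,-110],"angular":[0,0,0]},{"fingers":0,"delta_pos":[-60,60,-120],"angular":[0,0,0]},{"fingers":0,"delta_pos":[-80,100,-120],"angular":[0,0,0]},{"fingers":0,"delta_pos":[-80,105,-120],"angular":[0,0,0]},{"fingers":0,"delta_pos":[-80,105,-120],"angular":[0,0,0]},{"fingers":0,"delta_pos":[-80,105,-120],"angular":[0,0,0]}])

```text
clock: 9.05
tool_pos: [0.4841, 0.1025, 0.1985]
orientation: [-180.0, -0.0, 2.1]
force: [0.2, 0.7, -1.1]
opening: 0.0006
gripper_force: 0.0
```

```bash
python3 st.py; python3 - <<'E'
from h import *
import pickle
o=ctrl.get_obs();w=ctrl.snapshot('wrist')[:,:,::-1];pickle.dump((o,w),open('w5.pkl','wb'))
cv2.imwrite('pics/c5.png',cv2.resize(w[90:290,180:460],None,fx=2.85,fy=2.85,interpolation=cv2.INTER_CUBIC))
E
```

```text
9.05 bed xy mm [-74.192   1.428] z 124.51294418475607 [-179.9918   -0.0292    2.1153] [ 0.2197  0.6523 -1.0553]
```

View pics/c5.png

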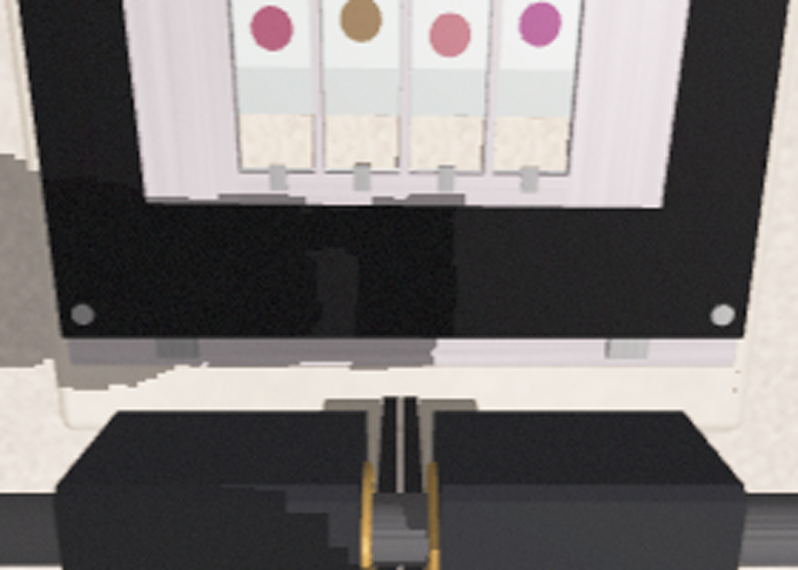

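The near screws are at (83,315) and (722,315), and the carrier's near corners at (146,203) and (662,208). The carrier is nearly square and nearly centred. I'll fit this picture with code, including the far edge.

```bash
sed -i "s/def track(q,sides='rnlf',tilted=True,bed=(.5586,.1044,.0361)):/def track(q,sides='rnlf',tilted=True,bed=(.5586,.1044,.0361),src=None):/; s/    im=cv2.Gauss.*/    rgb,c,M=src or (ctrl.snapshot('top'),ctrl.camera_params('top'),ctrl.camera_params('top')['cam_to_world'])\n    im=cv2.GaussianBlur(cv2.cvtColor(np.ascontiguousarray(rgb),cv2.COLOR_RGB2GRAY),(3,3),0).astype(np.float32)/; s/    c=ctrl.camera_params('top');M=c\['cam_to_world'\];B=/    B=/" trk.py
cat > w5.py <<'E'
from trk import *
import pickle
o,w=pickle.load(open('w5.pkl','rb'))
c=ctrl.camera_params('wrist');M=T_of(o)@c['mount']
f=lambda L:np.array(L)/2.85+[180-.3,90-.3]
# all 4 screws: predict far ones, refine by blob centroid
bU=f([(83,315),(722,315)]);
bed,q=fit(c,M,[(-.085,.12,0),(-.085,-.12,0)],bU,[(-.05,.09,.008),(-.05,-.09,.008)],f([(146,203),(662,208)]))
src=(w[:,:,::-1],c,M)
for s in ('fr','lrf','lrfn'): track(q,s,True,bed,src)
E
python3 w5.py; for s in rn rfn lrfn;do python3 trk.py 9 -1 -.3 $s;done
```

```text
bed res [ 0.3144 -0.038  -0.3144 -0.0386]
bed [0.5577 0.1034 0.0366] 2.0941808658587573 car(mm,deg) [ 8.6177 -1.0344] -0.5586470652652753 
res [ 0.6518 -0.0536 -0.6529 -0.0687]
q [ 9.2298 -1.2082] -0.5044023668932032 rms 0.10139822755878226 38 38 hole err [[0.0099, -0.0015], [0.0086, -0.0015]]
q [9.2371 0.6259] -0.5283465759628873 rms 1.4199860547397887 55 55 hole err [[0.0099, 0.0003], [0.0085, 0.0003]]
q [9.0093 0.6065] -0.618041248728945 rms 1.519311968575088 65 65 hole err [[0.0098, 0.0002], [0.0082, 0.0002]]
q [17.4754  8.1989] -6.804983247342052 rms 3.0352453072121404 21 27 hole err [[0.0261, 0.0036], [0.0083, 0.0047]]
q [17.69    8.0742] -6.707087593846118 rms 3.2059995838814768 24 48 hole err [[0.0262, 0.0036], [0.0087, 0.0046]]
q [17.9532  7.5105] -7.1067651015458075 rms 3.256377546353679 23 65 hole err [[0.027, 0.0027], [0.0084, 0.0039]]trk.py:21: RuntimeWarning: invalid value encountered in scalar divide
  k=g.argmax();w=np.clip(g[max(k-6,0):k+7],0,None);d.append((S[max(k-6,0):k+7]*w).sum()/w.sum());ok.append(g[k]>1.2)
trk.py:21: RuntimeWarning: invalid value encountered in scalar divide
  k=g.argmax();w=np.clip(g[max(k-6,0):k+7],0,None);d.append((S[max(k-6,0):k+7]*w).sum()/w.sum());ok.append(g[k]>1.2)
trk.py:21: RuntimeWarning: invalid value encountered in scalar divide
  k=g.argmax();w=np.clip(g[max(k-6,0):k+7],0,None);d.append((S[max(k-6,0):k+7]*w).sum()/w.sum());ok.append(g[k]>1.2)
```

Call:
apply_moves(deltas=[{"fingers":87.6,"delta_pos":[40,1,0],"angular":[0,0,0]},{"fingers":87.6,"delta_pos":[80,2,0],"angular":[0,0,0]},{"fingers":87.6,"delta_pos":[120,2,0],"angular":[0,0,0]},{"fingers":87.6,"delta_pos":[150,2,0],"angular":[0,0,0]},{"fingers":87.6,"delta_pos":[159,2,0],"angular":[0,0,0]},{"fingers":87.6,"delta_pos":[159,2,30],"angular":[0,0,0]},{"fingers":87.6,"delta_pos":[159,2,70],"angular":[0,0,0]},{"fingers":87.6,"delta_pos":[159,2,105],"angular":[0,0,0]},{"fingers":87.6,"delta_pos":[159,2,120],"angular":[0,0,0]},{"fingers":87.6,"delta_pos":[159,2,120.5],"angular":[0,0,0]}])

```text
clock: 10.25
tool_pos: [0.6414, 0.1058, 0.0759]
orientation: [179.9, 0.2, 2.2]
force: [0.7, 0.3, 0.8]
opening: 0.0746
gripper_force: 0.0
```

```bash
python3 st.py
```

```text
10.25 bed xy mm [83.1169 -0.8586] z 1.942724623622425 [179.8934   0.1855   2.1759] [0.6612 0.3067 0.8056]
```

Call:
apply_moves(deltas=[{"fingers":87.6,"delta_pos":[0,0,-1],"angular":[0,0,0]},{"fingers":87.6,"delta_pos":[-4,0,-1],"angular":[0,0,0]},{"fingers":87.6,"delta_pos":[-8,0,-1],"angular":[0,0,0]},{"fingers":87.6,"delta_pos":[-11,0,-1],"angular":[0,0,0]},{"fingers":87.6,"delta_pos":[-13,0,-1],"angular":[0,0,0]},{"fingers":87.6,"delta_pos":[-14.5,0,-1],"angular":[0,0,0]},{"fingers":87.6,"delta_pos":[-16,0,-1],"angular":[0,0,0]},{"fingers":87.6,"delta_pos":[-17.5,0,-1],"angular":[0,0,0]},{"fingers":87.6,"delta_pos":[-18.5,0,-1],"angular":[0,0,0]},{"fingers":87.6,"delta_pos":[-18.5,0,-1],"angular":[0,0,0]}])

```text
clock: 11.25
tool_pos: [0.624, 0.1052, 0.0788]
orientation: [180.0, 0.0, 2.1]
force: [0.6, 0.3, 0.4]
opening: 0.0876
gripper_force: 0.3
```

```bash
python3 st.py;for s in rn lrn; do python3 trk.py 4 -1 0 $s; python3 trk.py 4 -1 0 $s flat; done
```

```text
11.25 bed xy mm [65.7202 -0.8751] z 4.83849342600152 [179.9988   0.001    2.1237] [0.5604 0.269  0.3503]
q [ 5.663  -2.2735] -0.1356090033513925 rms 0.6263132963928011 27 27 hole err [[0.0058, -0.0024], [0.0055, -0.0024]]
q [ 5.5639 -2.4113] -0.19611818519266336 rms 0.7172457356178253 27 27 hole err [[0.0058, -0.0025], [0.0053, -0.0025]]
q [ 5.6982 -0.4814] -0.23967718557476753 rms 1.6144168023294445 44 44 hole err [[0.006, -0.0006], [0.0054, -0.0006]]
q [ 5.6363 -0.3507] -0.13816594047188835 rms 2.2224822338796755 44 44 hole err [[0.0058, -0.0004], [0.0055, -0.0004]]
```

Call:
apply_moves(deltas=[{"fingers":87.6,"delta_pos":[-1,0,1.5],"angular":[0,0,0]},{"fingers":87.6,"delta_pos":[-2,0,2],"angular":[0,0,0]},{"fingers":87.6,"delta_pos":[-3,0,2],"angular":[0,0,0]},{"fingers":87.6,"delta_pos":[-4,0,2],"angular":[0,0,0]},{"fingers":87.6,"delta_pos":[-4.5,0,2],"angular":[0,0,0]},{"fingers":87.6,"delta_pos":[-4.5,0,2],"angular":[0,0,0]}])

```text
clock: 12.05
tool_pos: [0.6193, 0.105, 0.0767]
orientation: [180.0, 0.0, 2.1]
force: [0.7, 0.5, -0.5]
opening: 0.0877
gripper_force: 0.3
```

```bash
python3 st.py;for s in rn lrn; do python3 trk.py 1 -1 0 $s; python3 trk.py 1 -1 0 $s flat; done
```

```text
12.05 bed xy mm [61.0149 -0.8959] z 2.70043499471484 [179.9958   0.0245   2.1226] [ 0.6811  0.5181 -0.5427]
q [ 0.4879 -1.3894] 0.21536457628229075 rms 0.8525569003949816 27 27 hole err [[0.0002, -0.0013], [0.0008, -0.0013]]
q [ 0.7804 -2.0308] -0.0650266799053679 rms 0.7397432206758592 27 27 hole err [[0.0009, -0.0021], [0.0007, -0.0021]]
q [ 1.0896 -0.2122] 0.07237663741198022 rms 1.6015777562801545 44 44 hole err [[0.001, -0.0002], [0.0012, -0.0002]]
q [ 0.9766 -0.0907] -0.06085190625850983 rms 1.8607336196039401 44 44 hole err [[0.0011, -0.0001], [0.0009, -0.0001]]
```

Call:
apply_moves(deltas=[{"fingers":87.6,"delta_pos":[-0.4,0,0],"angular":[0,0,0]},{"fingers":87.6,"delta_pos":[-0.8,0,0],"angular":[0,0,0]},{"fingers":87.6,"delta_pos":[-0.8,0,0],"angular":[0,0,0]},{"fingers":87.6,"delta_pos":[4,0,0],"angular":[0,0,0]},{"fingers":87.6,"delta_pos":[12,0,-5],"angular":[0,0,0]},{"fingers":87.6,"delta_pos":[14,0,-45],"angular":[0,0,0]},{"fingers":87.6,"delta_pos":[10,0,-90],"angular":[0,0,0]},{"fingers":87.6,"delta_pos":[-10,0,-122],"angular":[0,0,0]},{"fingers":87.6,"delta_pos":[-50,0,-122],"angular":[0,0,0]},{"fingers":87.6,"delta_pos":[-90,0,-122],"angular":[0,0,0]}])

```text
clock: 13.25
tool_pos: [0.5297, 0.1018, 0.2001]
orientation: [-179.9, -0.1, 2.1]
force: [-0.5, 0.7, -0.0]
opening: 0.088
gripper_force: 0.0
```

Call:
apply_moves(deltas=[{"fingers":87.6,"delta_pos":[-30,0,0],"angular":[0,0,0]},{"fingers":87.6,"delta_pos":[-30,0,0],"angular":[0,0,0]},{"fingers":87.6,"delta_pos":[-30,0,0],"angular":[0,0,0]}])

```text
clock: 13.55
tool_pos: [0.5001, 0.1009, 0.2]
orientation: [-180.0, -0.1, 2.2]
force: [1.1, -0.1, 0.5]
opening: 0.0877
gripper_force: 0.0
```

```bash
python3 st.py; python3 - <<'E'
from h import *
import pickle
o=ctrl.get_obs();w=ctrl.snapshot('wrist')[:,:,::-1];s=ctrl.snapshot('side')[:,:,::-1];pickle.dump((o,w),open('w6.pkl','wb'))
a=cv2.resize(w[0:250,170:470],(600,500),interpolation=cv2.INTER_CUBIC)
cv2.imwrite('pics/c6.png',a)
E
```

```text
13.55 bed xy mm [-58.3018  -0.7711] z 126.04233285352606 [-179.954    -0.1052    2.1742] [ 1.1259 -0.0588  0.5428]
```

View pics/c6.png

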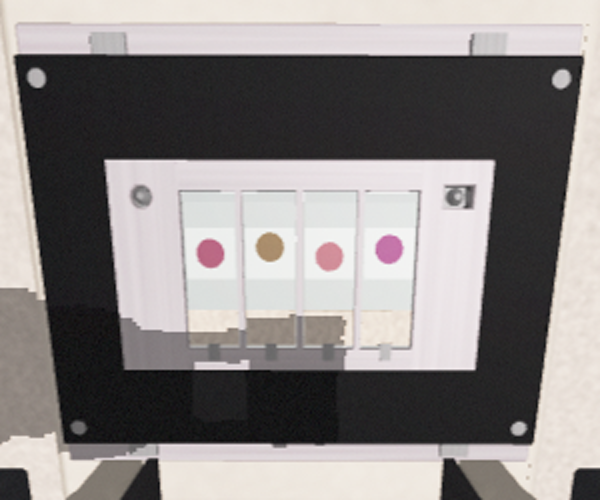

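Both pins show inside their holes, at (141,196) and (460,196), and the carrier is square to the bed, with corners at (105,160), (495,160), (124,370) and (477,370). Next I'll check flat against tilted numerically.

```bash
python3 - <<'E'
from fit import *
import pickle
o,w=pickle.load(open('w6.pkl','rb'))
c=ctrl.camera_params('wrist');M=T_of(o)@c['mount']
f=lambda L:np.array(L)/2.+[170-.25,-.25]
bP=[(.085,.12,0),(.085,-.12,0),(-.085,-.12,0),(-.085,.12,0)];bU=f([(37,78),(561,79),(519,429),(79,428)])
cP=[(.05,.09,.008),(.05,-.09,.008),(-.05,-.09,.008),(-.05,.09,.008)];cU=f([(105,160),(495,160),(477,370),(124,370)])
for t in(False,True): print(t);fit(c,M,bP,bU,cP,cU,t)
E
```

```text
False
bed res [ 0.4753  0.4108 -0.3397  0.3241 -0.4718 -0.6985  0.3115 -0.5787]
bed [0.5582 0.1032 0.036 ] 2.061403342808686 car(mm,deg) [-0.3639 -0.6341] 0.12194630329959476 
res [ 0.5892  0.1837 -0.4087  0.0522 -1.0815 -0.3256  0.8825 -0.2634]
True
bed res [ 0.4753  0.4108 -0.3397  0.3241 -0.4718 -0.6985  0.3115 -0.5787]
bed [0.5582 0.1032 0.036 ] 2.061403342808686 car(mm,deg) [-0.1819 -0.6355] 0.12086067213933539 
res [-2.418   0.1092  2.588  -0.0223 -1.1311  0.1254  0.934   0.1841]
```

The flat pose fits clearly better, with the carrier within 1 mm of its seat, and the hand is clear.

```bash
python3 -c "
from plant import ctrl
print(ctrl.close_job())"
```

```text
the job is handed in; nothing more can be done
None
```

The carrier is seated flat over both pins, about 0.7 mm off centre by the final camera fit, with the hand clear, and I handed the job in at about 13.6 s; no verdict came back.

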